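# Set the receiver carriage against the red stop

### The job

The receiver carriage on the bench's measuring rail is held by a friction brake: with the fingertips, press down the blue pad in its middle to free it, and keep it pressed while you push the carriage along the rail until it rests against the red stop. Then let the pad come up again and take the hand away. Never drag the carriage with the brake on, and leave the multimeter, screwdriver and power adapter where they lie.

Things in the scene. Friction and masses are not known exactly. Their poses are not given: they have to be found in the camera images.
- rail: Aluminium T-slot measuring rail, 512 long (along its y) x 66 x 31 mm, bolted to the bench; black end caps, scale ticks on top. Origin: centre of its underside, on the bench. Its x and y are level, z up. At its -y end, 80 mm to its +x side, a fixed black transmitter stands 80 mm high.
- carriage (a joint): Position (m) of the cream carriage along the rail's +y: 0 when its middle is over the rail's origin. Limits -0.16 to 0.16. With the brake on it resists about 25 N or more; freed, it drags with about 2 N. The carriage is 120 mm long (along the rail) x 78 mm wide, its deck 44.5 mm above the bench.
- pad (a joint): How far (m) the blue brake pad is pressed down: about 0 when up (brake on), 0.006 fully down at a hard end. The brake lets go at about 0.001; pressing takes about 10 N at the start and 12 N at the end of travel. It springs up by itself and then holds the carriage again.
- pad_top (a point): Centre of the blue pad's flat pressing face, in the middle of the carriage (it moves with the carriage and the pad); 56 mm above the bench when up. The face is 52 mm along the rail x 50 mm across; at each end along the rail a blue ridge, 10 mm thick and 9 mm higher, that a fingertip can push against.
- receiver (a point): Centre of the small black receiver (24 mm thick, 30 mm long) carried by the carriage on an arm, 80 mm to the rail's +x side of the pad's middle and 66 mm above the bench; moves with the carriage.
- stop_red: Red clamp-on stop straddling the rail, fixed; 24 mm along the rail x 74 mm across, 53 mm high, with a screw knob on top to 61 mm. Origin: at bench level on the rail's middle line, axes parallel to the rail's. It may be at either end. When the carriage rests against it, pad_top is 72 mm from this origin, seen from above.
- stop_grey: The same stop in grey, at the other end of the carriage; not the target.
- meter: Loose yellow multimeter lying flat, 75 x 150 x 38 mm; origin at the centre of its underside, long along its y. Leave alone.
- driver: Loose green-handled screwdriver lying on the bench along its x, 200 mm long, 26 mm high; origin under its middle. Leave alone.
- adapter: Loose black plug-in power adapter, 45 x 75 x 30 mm with two 18 mm steel pins at its +y end; origin at the centre of its underside. Leave alone.

How it is judged:
On the way, in this order (a step that is already met when the one before it is completed fails the run):
1. the blue pad is pressed down and the brake is free (value of joint pad above 0.0015 m), for 0.1 s.
2. with the pad still pressed, the carriage reaches the red stop (value of joint pad above 0.001 m and horizontal distance between pad_top and stop_red below 0.0755 m), for 0.05 s.
At the end, for the whole second after the job is handed in: The carriage rests against the red stop (gap under 3.5 mm) and is still, the blue pad is up again (brake on), and the multimeter, screwdriver and adapter are within 20 mm of where they lay (horizontal distance between pad_top and stop_red below 0.0755 m and value of joint pad below 0.001 m and velocity of joint carriage between -0.005 and 0.005 m/s and distance of each of meter, driver, adapter from where it was at the start of the episode below 0.02 m); the robot touches nothing.
It fails at once if the carriage is dragged with the brake on (pad up, moving faster than 10 mm/s, more than 4 mm from its start) (value of joint pad below 0.0006 m and distance of pad_top from where it was at the start of the episode above 0.004 m and (velocity of joint carriage above 0.01 m/s or velocity of joint carriage below -0.01 m/s)).
It fails at once if the multimeter is moved or lifted by more than 20 mm (distance of meter from where it was at the start of the episode above 0.02 m).
It fails at once if the screwdriver is moved or lifted by more than 20 mm (distance of driver from where it was at the start of the episode above 0.02 m).
It fails at once if the adapter is moved or lifted by more than 20 mm (distance of adapter from where it was at the start of the episode above 0.02 m).
It also fails if it takes over 32 s, if anything falls off the work surface, if the arm or the gripper's body presses on something with over 40 N, if the wrist force passes 120 N, or if a joint passes its speed limit or range.

### The arm

A 6-joint arm with a two-finger parallel gripper is mounted at the origin on the work surface. World frame = base frame: x ahead of the robot, y to its left, z up, the work surface at z = 0. Lengths are in m, angles in rad, forces in N, time in s.
With the tool pointing down it reaches from about 0.375 to 0.9 m from the base axis. Payload 3.1 kg.
Tool frame: the origin (TCP) lies on the centre line of the jaws, within the pads' length; the fingertips stand 22 mm ahead of it and the grasp point (between the pads) lies 3 mm ahead of it; z points along the fingers, y is the line along which they close (so a half turn about z gives the same grasp; the last joint's range is limited). The gripper opens to 85 mm and grips with 20 to 120 N. Pads are 22 mm wide; open, the fingers measure 114 mm over their backs; the gripper's body (76 mm by 85 mm) begins 54 mm behind the grasp point. The pads swing forward as they close: fully open they stand 13 mm farther back than shut.
Start: joints at [-1.524, 0.527, 1.433, -0, 1.181, -0.178], TCP at [0.139, -0.609, 0.253] pointing down, gripper open.
Joint ranges: [-3.08, 3.08], [-0.75, 2.2], [0.22, 2.44], [-1.43, 4.57], [0, 2.65], [-2.85, 2.85]. Speed limits (rad/s): [2.79, 2.79, 3.14, 3.14, 3.14, 3.14].

### API

Orientations are given as a unit quaternion [x, y, z, w].
In Python, from station import manip, eyes gives the robot as it stands (manip), with the cameras (eyes).
- The arm moves only by the tool drive_effector, called by a JSON object that holds its "api" and its "payload". Schema: {"type":"object","properties":{"plan":{"type":"array","items":{"type":"object","properties":{"pos":{"type":"array","items":{"type":"number"},"minItems":3,"maxItems":3},"spin":{"type":"number"},"aperture":{"type":"number"}},"additionalProperties":false,"required":["aperture"]},"minItems":1,"maxItems":20},"force":{"type":"number"},"only":{"type":"string"},"quiet":{"type":"boolean"},"lines":{"type":"string"}},"required":["plan"],"additionalProperties":false}. plan is a list of rows, 1 to 20 of them, each an object with the fields pos (a list: dx, dy, dz in fractions of the full range, 1 being 600 mm), spin (a turn about the tool's z in fractions of the full range, 1 being pi rad), aperture (the opening from 0.0 (shut) to 1.0 (fully open)); a field left out counts as zero (the opening has to be given); each row is the pose to reach, as a shift and turn from the pose commanded when the call began, along the tool's axes at that moment; what a row does not reach only later rows make up. A row lasts 1/10 s, in which the tool goes at most 0.05 m and 0.15 rad, less where a joint would pass 70% of its speed; a pose out of reach is approached as far as the arm can. The fingers move at their own pace and stop on an object; force is the grip in N (left out, the last holds). Time passes only in rows, so rows that do not move let the fingers close. The tool returns the time, the measured TCP pose, the force, the opening and the grip force at its end. only (a regular expression) keeps the lines of the reply that match it, lines (a string "A,B") keeps lines A to B, and quiet returns only ok. No shift or turn number may pass 1 either way. Input that does not fit is refused with a message, and nothing moves.
- manip.sense(): the state, without advancing time (a new reading comes with each control period).
- eyes.snapshot(name): name is "scene" or "top" or "wrist"; returns a dict with "pixels" (420x560x3 uint8, red, green, blue), "range_z" (420x560 float32, m along the optical axis (not along the pixel's ray), 0 where there is no reading), "fov_y" (degrees; the focal length in pixels is half the picture's height over the tangent of half this angle, whatever the lens; pixels are square), "cx", "cy" (the principal point, pixels), "R" (3x3) and "t" (3): a world point X has camera coordinates R X + t; the wrist camera has in their place "hand_eye" (4x4, takes a point from camera to tool coordinates, whose origin is the TCP and whose axes are the flange's). Camera axes: x right, y down, z forward; pixel columns grow to the right and rows downward; lengths in m; the calibration is good to about 2 mm. A picture is of the moment at which its call begins: read the wrist's pose just before it.
- manip.sign_off(): hands the job in; it is judged then, once.
The state is a dict: "t": time; "q": joint angles; "qd": joint speeds; "tau": joint torques, N m; "tcp_pos": TCP position; "tool_rot": TCP orientation; "force": force on the tool from outside, world axes, zero at the start; "ft_torque": the same for the moment, N m; "finger_gap": opening from 0.0 (shut) to 1.0 (fully open); "gripper_force": force on a finger pad.
Only numpy, scipy, OpenCV 4.12 (cv2) and the standard library are available. Lean on these libraries where they do the work, as an engineer would, in place of code of your own. Each camera call takes 0.05 s, during which the arm holds its last target. There are 200 camera calls.

## Working session

There is one attempt and no reset: what is moved stays moved. The work goes in short steps, Python scripts to look and compute and a tool call to move; the robot and the scene stay as the last step left them, time stands still between calls to the robot, and variables do not carry over. Pictures are saved under pics/ and viewed, at most 10 in all, crops included, and the job is handed in when it is done.

```bash
mkdir -p pics; ls
```

Create h.py:
```python
import numpy as np, cv2
from station import manip, eyes
def snap(n):
    s=manip.sense(); d=eyes.snapshot(n); z=d["range_z"]; h,w=z.shape
    f=h/2/np.tan(np.radians(d["fov_y"])/2)
    v,u=np.mgrid[:h,:w]
    P=np.stack([(u-d["cx"])/f*z,(v-d["cy"])/f*z,z],-1)
    if n!="wrist": W=(P-d["t"])@d["R"]
    else: W=None
    return d,W,z>0
```

Run:
```python
from h import *
for n in("top","scene"):
    d,W,ok=snap(n); cv2.imwrite(f"pics/{n}1.png",d["pixels"][:,:,::-1]); np.savez(f"{n}1.npz",p=d["pixels"],W=W,ok=ok)
s=manip.sense();print(s["tcp_pos"],s["tool_rot"],s["force"])
```

```text
pics
station.py
[ 0.13932689 -0.60863169  0.25241466] [ 9.93689744e-01  1.12159050e-01  6.88015132e-05 -1.01714124e-03] [ 0.32358977  1.14269406 -0.57887991]
```

View pics/top1.png

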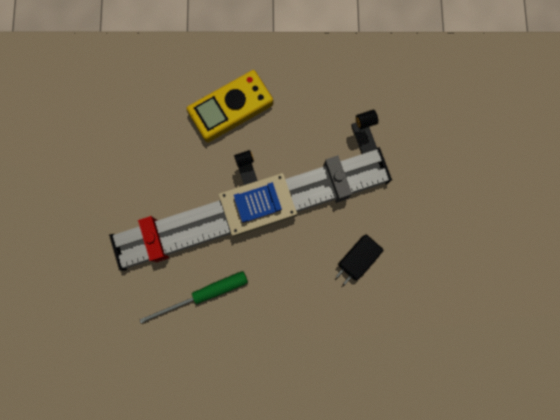

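View pics/scene1.png

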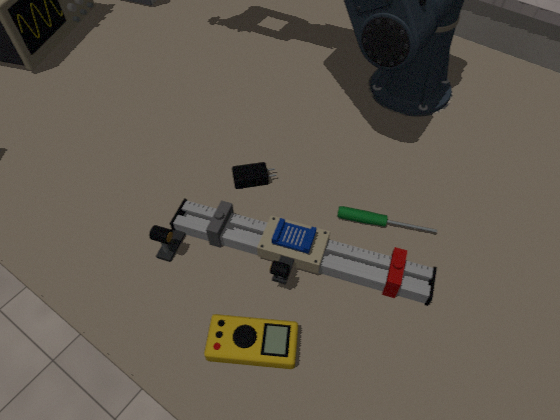

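The top view shows the carriage at (258,205) with its blue pad, the red stop at (152,240) and the grey stop at (339,178). The meter is at (230,105), the driver at (195,298) and the adapter at (360,258). Next I'll convert these to metric positions.

Run:
```python
from h import *
for n in("top","scene"):
    D=np.load(n+"1.npz"); W=D["W"]; hsv=cv2.cvtColor(D["p"],cv2.COLOR_RGB2HSV); H,S,V=[hsv[...,i].astype(int) for i in range(3)]
    z=W[...,2]; ok=D["ok"]
    inb=(W[...,0]>0.2)|(n=="top")
    for c,m in dict(red=((H<6)|(H>174))&(S>170)&(z>.035)&(z<.057),blue=(H>100)&(H<130)&(S>150)&(z>.045),green=(H>45)&(H<80)&(S>150),yellow=(H>20)&(H<32)&(S>200)&(z>.03)).items():
        m=(m&ok).astype(np.uint8); k,l,st,ce=cv2.connectedComponentsWithStats(m)
        i=1+np.argmax(st[1:,4]); Q=W[l==i]; r=cv2.minAreaRect((Q[:,:2]*1000).astype(np.float32))
        print(n,c,st[i,4],Q.mean(0).round(4),np.percentile(Q[:,2],[5,50,95]).round(4),np.round(r[0],1),np.round(r[1],1),round(r[2],1))
        if c=="blue":
            # flat face vs ridges
            R=Q[Q[:,2]>.0605]; F=Q[Q[:,2]<.0585]; print("  ridge",len(R),R.mean(0).round(4),"flat",len(F),F.mean(0).round(4))
```

```text
top red 552 [0.5285 0.226  0.052 ] [0.0434 0.0529 0.0553] [529.5 228.1] [74.6 23.5] 18.0
top blue 754 [0.5875 0.0437 0.0597] [0.0542 0.0576 0.0669] [588.3  43.9] [48.6 69.5] 17.8
  ridge 277 [0.5881 0.0434 0.0653] flat 434 [0.5871 0.0443 0.0561]
top green 662 [0.4443 0.1109 0.0239] [0.02   0.0241 0.0274] [444.2 111.7] [21.9 96.7] 22.1
top yellow 1637 [0.7826 0.0871 0.0325] [0.0303 0.0322 0.0353] [779.6  94.9] [ 72.6 147.4] 30.4
scene red 468 [0.5362 0.2279 0.0516] [0.0422 0.0524 0.0548] [530.1 225.9] [75.2 23.9] 18.0
scene blue 757 [0.5925 0.0432 0.0587] [0.0534 0.0568 0.0661] [590.5  42.4] [51.1 70.6] 18.0
  ridge 243 [0.5905 0.0456 0.0648] flat 490 [0.5929 0.0425 0.0557]
scene green 532 [0.4503 0.1124 0.0209] [0.0117 0.0221 0.0265] [447.7 111.7] [20.6 97.2] 21.7
scene yellow 37 [ 0.4414 -0.8858  0.0946] [0.071  0.0928 0.1202] [ 437.2 -887.2] [34.2  7.1] 29.7
```

Units first: shifts go in shares of 600 mm and turns go in shares of pi rad. So 0.584 m / 0.6 = 0.9733, 0.12 m / 0.6 = 0.2, -0.089 rad / 3.1416 = -0.0283.

{"api": "drive_effector", "payload": {"plan": [{"pos":[0.2, -0.1833, 0], "aperture":0}, {"pos":[0.4167, -0.3833, 0], "aperture":0}, {"pos":[0.6167, -0.5667, 0], "aperture":0}, {"pos":[0.8, -0.7333, 0], "spin":-0.0159, "aperture":0}, {"pos":[0.9167, -0.8333, 0], "spin":-0.0283, "aperture":0}, {"pos":[0.9733, -0.8917, 0], "spin":-0.0283, "aperture":0}, {"pos":[0.9733, -0.8917, 0], "spin":-0.0283, "aperture":0}, {"pos":[0.9733, -0.8917, 0], "spin":-0.0283, "aperture":0}, {"pos":[0.9733, -0.8917, 0.0833], "spin":-0.0283, "aperture":0}, {"pos":[0.9733, -0.8917, 0.0833], "spin":-0.0283, "aperture":0}, {"pos":[0.9733, -0.8917, 0.0833], "spin":-0.0283, "aperture":0}, {"pos":[0.9733, -0.8917, 0.0833], "spin":-0.0283, "aperture":0}, {"pos":[0.9733, -0.8917, 0.0833], "spin":-0.0283, "aperture":0}, {"pos":[0.9733, -0.8917, 0.0833], "spin":-0.0283, "aperture":0}, {"pos":[0.9733, -0.8917, 0.0833], "spin":-0.0283, "aperture":0}, {"pos":[0.9733, -0.8917, 0.0833], "spin":-0.0283, "aperture":0}, {"pos":[0.9733, -0.8917, 0.0833], "spin":-0.0283, "aperture":0}, {"pos":[0.9733, -0.8917, 0.0833], "spin":-0.0283, "aperture":0}], "force": 40}}

```text
t: 1.9
tcp_pos: [0.589, 0.0435, 0.2024]
tool_rot: [0.988, 0.158, -0.001, -0.0]
force: [-1.5, -0.3, -0.4]
finger_gap: -0.001
gripper_force: 0.0
```

Run:
```python
from h import *
s=manip.sense();print(s["t"],s["q"],s["tcp_pos"],s["tool_rot"],s["force"],s["finger_gap"])
d,W,ok=snap("wrist"); cv2.imwrite("pics/w1.png",d["pixels"][:,:,::-1])
```

```text
1.9 [-1.15185611e-01  5.44006159e-01  1.57014438e+00 -4.97712282e-04
  1.02936294e+00  1.13943865e+00] [0.58899843 0.04347671 0.20243801] [ 9.87509696e-01  1.57555174e-01 -9.82300426e-04 -5.39697725e-05] [-1.4870503  -0.27658005 -0.35420641] -0.0006378308793247119
```

View pics/w1.png

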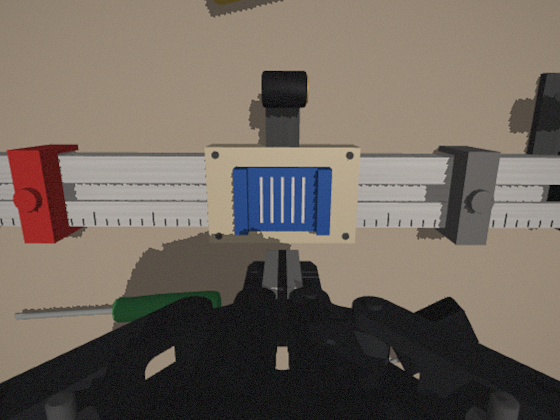

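Converted, 0.11 m / 0.6 = 0.1833, 0.04 m / 0.6 = 0.0667.

{"api": "drive_effector", "payload": {"plan": [{"pos":[0, 0, 0.0667], "aperture":0}, {"pos":[0, 0, 0.1333], "aperture":0}, {"pos":[0, 0, 0.175], "aperture":0}, {"pos":[0, 0, 0.1833], "aperture":0}, {"pos":[0, 0, 0.1833], "aperture":0}, {"pos":[0, 0, 0.1833], "aperture":0}]}}

```text
t: 2.55
tcp_pos: [0.5903, 0.0416, 0.0948]
tool_rot: [0.988, 0.156, 0.001, 0.0]
force: [-0.2, -0.4, 0.9]
finger_gap: -0.0
gripper_force: 0.0
```

Run:
```python
from h import *
for n in("top","scene"):
    d,W,ok=snap(n); cv2.imwrite(f"pics/{n}2.png",cv2.resize(d["pixels"][130:270,200:400] if n=="scene" else d["pixels"][130:270,150:350],None,fx=4,fy=4)[:,:,::-1])
s=manip.sense();print(s["q"][0],s["tcp_pos"],s["force"])
```

```text
-0.11762422183984882 [0.59055584 0.04198038 0.0951714 ] [-0.57212602 -0.59301164 -0.46843206]
```

View pics/scene2.png

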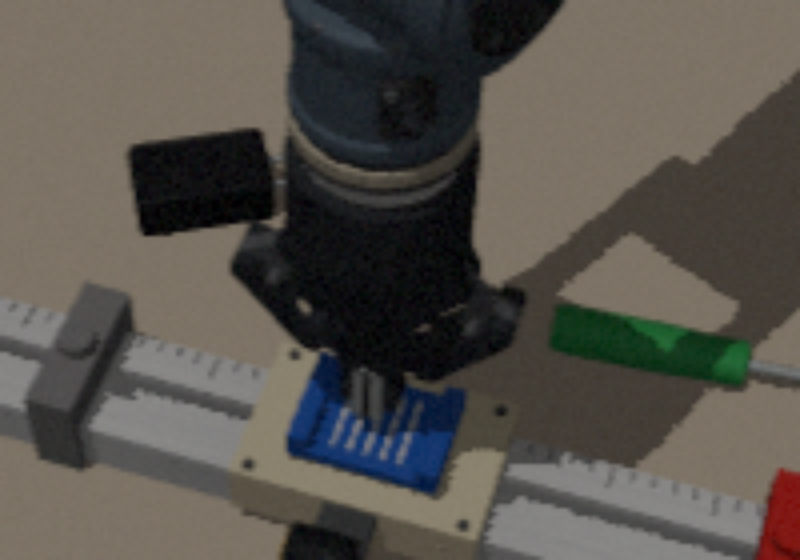

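The wrist view shows the rail level in the picture, with red at (40,195) and the pad at (283,200). The scene crop shows the closed fingertips just above the pad's middle at (365,410). I'll press now.

Converted, 0.018 m / 0.6 = 0.03, 0.014 m / 0.6 = 0.0233.

{"api": "drive_effector", "payload": {"plan": [{"pos":[0, 0, 0.0167], "aperture":0}, {"pos":[0, 0, 0.0233], "aperture":0}, {"pos":[0, 0, 0.0267], "aperture":0}, {"pos":[0, 0, 0.03], "aperture":0}, {"pos":[0, 0, 0.03], "aperture":0}, {"pos":[0, 0, 0.03], "aperture":0}]}}

```text
t: 3.25
tcp_pos: [0.5891, 0.0426, 0.0763]
tool_rot: [0.988, 0.156, -0.0, 0.0]
force: [-2.3, -0.1, 7.4]
finger_gap: -0.0
gripper_force: 4.3
```

Converted, 0.005 m / 0.6 = 0.0083, 0.004 m / 0.6 = 0.0067.

{"api": "drive_effector", "payload": {"plan": [{"pos":[0, 0, 0.0033], "aperture":0}, {"pos":[0, 0, 0.0067], "aperture":0}, {"pos":[0, 0, 0.0083], "aperture":0}, {"pos":[0, 0, 0.0083], "aperture":0}, {"pos":[0, 0, 0.0083], "aperture":0}]}}

```text
t: 3.75
tcp_pos: [0.5891, 0.0426, 0.072]
tool_rot: [0.988, 0.156, -0.0, 0.0]
force: [-3.7, -1.1, 12.5]
finger_gap: -0.0
gripper_force: 6.1
```

Run:
```python
from h import *
f=[]
for n in["top"]*4:
    s=manip.sense(); f.append(np.r_[s["force"],s["tcp_pos"]]); d,W,ok=snap(n)
print(np.mean(f,0).round(4))
```

```text
[-3.2906 -0.46   11.9141  0.5891  0.0426  0.072 ]
```

Converted, -0.1 m / 0.6 = -0.1667, -0.098 m / 0.6 = -0.1633.

{"api": "drive_effector", "payload": {"plan": [{"pos":[0, -0.0033, 0], "aperture":0}, {"pos":[0, -0.01, 0], "aperture":0}, {"pos":[0, -0.02, 0], "aperture":0}, {"pos":[0, -0.0333, 0], "aperture":0}, {"pos":[0, -0.0467, 0], "aperture":0}, {"pos":[0, -0.06, 0], "aperture":0}, {"pos":[0, -0.0733, 0], "aperture":0}, {"pos":[0, -0.0867, 0], "aperture":0}, {"pos":[0, -0.1, 0], "aperture":0}, {"pos":[0, -0.1133, 0], "aperture":0}, {"pos":[0, -0.1267, 0], "aperture":0}, {"pos":[0, -0.14, 0], "aperture":0}, {"pos":[0, -0.1533, 0], "aperture":0}, {"pos":[0, -0.1633, 0], "aperture":0}, {"pos":[0, -0.1667, 0], "aperture":0}, {"pos":[0, -0.1667, 0], "aperture":0}]}}

```text
t: 5.55
tcp_pos: [0.5583, 0.1378, 0.072]
tool_rot: [0.988, 0.157, 0.0, 0.0]
force: [-3.7, -0.8, 12.1]
finger_gap: -0.0
gripper_force: 6.3
```

Run:
```python
from h import *
d,W,ok=snap("scene"); cv2.imwrite("pics/s3.png",cv2.resize(d["pixels"][150:310,250:450],None,fx=3.5,fy=3.5)[:,:,::-1])
s=manip.sense();print(s["tcp_pos"],s["force"])
```

```text
[0.55829326 0.13782862 0.07198668] [-3.5382039   0.06332647 12.715614  ]
```

View pics/s3.png

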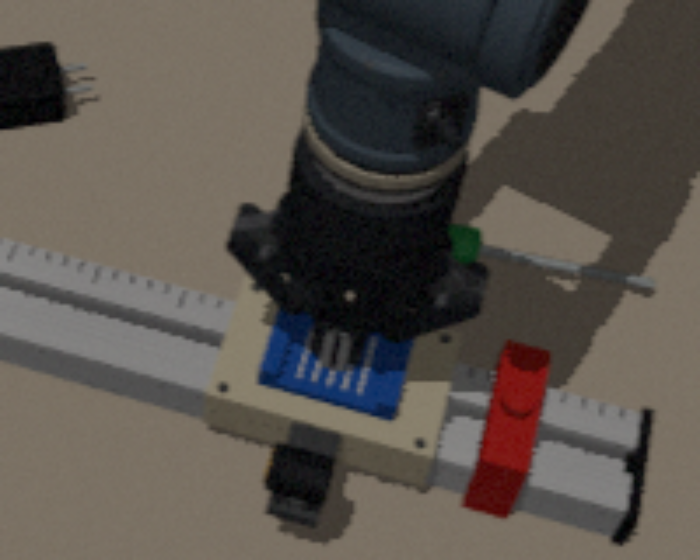

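The carriage moved with the fingers and the pad is still pressed. A gap of about 20 mm to the red stop remains, between (445,440) and (490,440).

Converted, -0.023 m / 0.6 = -0.0383, -0.021 m / 0.6 = -0.035.

{"api": "drive_effector", "payload": {"plan": [{"pos":[0, -0.0067, 0], "aperture":0}, {"pos":[0, -0.015, 0], "aperture":0}, {"pos":[0, -0.0233, 0], "aperture":0}, {"pos":[0, -0.0283, 0], "aperture":0}, {"pos":[0, -0.0317, 0], "aperture":0}, {"pos":[0, -0.035, 0], "aperture":0}, {"pos":[0, -0.0383, 0], "aperture":0}, {"pos":[0, -0.0383, 0], "aperture":0}]}}

```text
t: 6.4
tcp_pos: [0.5515, 0.159, 0.072]
tool_rot: [0.988, 0.157, 0.0, 0.001]
force: [-2.7, -2.5, 11.4]
finger_gap: 0.001
gripper_force: 6.2
```

{"api": "drive_effector", "payload": {"plan": [{"pos":[0, -0.0017, 0], "aperture":0}, {"pos":[0, -0.0033, 0], "aperture":0}, {"pos":[0, -0.005, 0], "aperture":0}, {"pos":[0, -0.005, 0], "aperture":0}]}}

```text
t: 6.8
tcp_pos: [0.5517, 0.1606, 0.0721]
tool_rot: [0.988, 0.157, 0.001, 0.002]
force: [-1.1, -7.2, 10.6]
finger_gap: -0.001
gripper_force: 5.6
```

Converted, -0.002 m / 0.6 = -0.0033, -0.001 m / 0.6 = -0.0017.

{"api": "drive_effector", "payload": {"plan": [{"pos":[0, -0.0017, 0], "aperture":0}, {"pos":[0, -0.0033, 0], "aperture":0}, {"pos":[0, -0.0033, 0], "aperture":0}]}}

```text
t: 7.1
tcp_pos: [0.5518, 0.1626, 0.0722]
tool_rot: [0.988, 0.157, 0.002, 0.002]
force: [-0.4, -6.6, 11.6]
finger_gap: 0.001
gripper_force: 5.6
```

Run:
```python
from h import *
d,W,ok=snap("scene"); cv2.imwrite("pics/s4.png",cv2.resize(d["pixels"][150:310,270:470],None,fx=3.5,fy=3.5)[:,:,::-1])
```

```text
(no output)
```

View pics/s4.png

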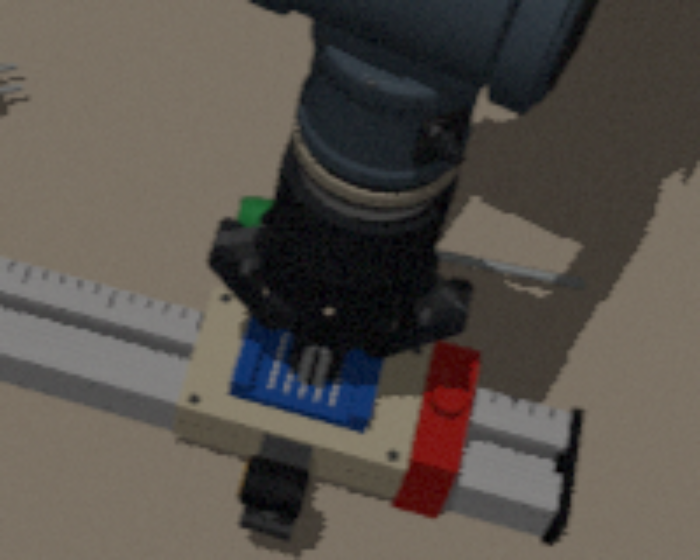

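The carriage now rests against the red stop, with no gap at (420,430), and the fingers are pushing it with about 7 N. I'll lift straight up.

Converted, -0.15 m / 0.6 = -0.25, -0.14 m / 0.6 = -0.2333.

{"api": "drive_effector", "payload": {"plan": [{"pos":[0, 0, -0.005], "aperture":0}, {"pos":[0, 0, -0.01], "aperture":0}, {"pos":[0, 0, -0.02], "aperture":0}, {"pos":[0, 0, -0.05], "aperture":0}, {"pos":[0, 0, -0.1167], "aperture":0}, {"pos":[0, 0, -0.1833], "aperture":0}, {"pos":[0, 0, -0.2333], "aperture":0}, {"pos":[0, 0, -0.25], "aperture":0}, {"pos":[0, 0, -0.25], "aperture":0}, {"pos":[0, 0, -0.25], "aperture":0}]}}

```text
t: 8.15
tcp_pos: [0.5488, 0.1643, 0.2189]
tool_rot: [0.988, 0.156, -0.001, -0.0]
force: [-0.8, -0.4, -0.2]
finger_gap: -0.001
gripper_force: 0.0
```

Run:
```python
from h import *
d,W,ok=snap("wrist"); cv2.imwrite("pics/w2.png",d["pixels"][:,:,::-1])
d,W,ok=snap("scene"); hsv=cv2.cvtColor(d["pixels"],cv2.COLOR_RGB2HSV).astype(int); H,S=hsv[...,0],hsv[...,1]; z=W[...,2]
for c,m in dict(red=((H<6)|(H>174))&(S>170)&(z>.035)&(z<.057),blue=(H>100)&(H<130)&(S>150)&(z>.045)).items():
    k,l,st,ce=cv2.connectedComponentsWithStats((m&ok).astype(np.uint8)); i=1+np.argmax(st[1:,4]); Q=W[l==i]
    print(c,cv2.minAreaRect((Q[:,:2]*1000).astype(np.float32)),np.median(Q[Q[:,2]<.0585][:,2]))
```

```text
red ((529.9046630859375, 226.3606719970703), (76.89947509765625, 23.31363868713379), 17.80940055847168) 0.05250520466341467
blue ((551.8866577148438, 158.16822814941406), (51.22463607788086, 70.17491149902344), 17.629133224487305) 0.055813101766197484
```

View pics/w2.png

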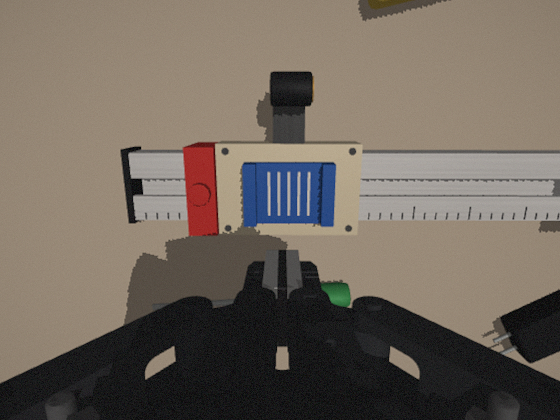

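The carriage sits against the red stop, with no gap at (217,190). The measured pad-to-stop distance is about 72 mm. The pad is up at 56 mm and the hand is clear.

```bash
python3 -c "
from station import manip, eyes
print(manip.sign_off())"
```

```text
the job is handed in; nothing more can be done
None
```

The carriage rests against the red stop with the pad up and the hand clear; I didn't touch the meter, driver or adapter, and the job was handed in after about 8 s of robot time (no verdict shown).

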